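# Bolt down the bar riser

### The job

The bar riser (the small raised shelf) on the worktop is not yet bolted down: its left-hand bolt is tight and still has the hex key standing in it, the right-hand bolt is loose. Move the key into the hex socket of the right-hand bolt, turn it clockwise (seen from above), regrasping as often as needed, until the bolt is fully tight, and leave the key standing in that socket. Do not knock over or push about the jigger and the two stoppers that stand on the riser.

Things in the scene. Friction and masses are not known exactly. Their poses are not given: they have to be found in the camera images.
- riser: fixed wooden board, 116 mm (its x) by 316 mm (its y), 36 mm thick, top 76 mm above the worktop, on two round steel feet; turned up to 0.35 rad. Origin on the worktop under its centre; x away from the robot, y along the board to the left, z up. At y = +110 mm (tight) and -110 mm (loose) is a counterbore 31 mm wide and deep with a steel bolt head in it.
- tight_socket (a point): centre of the mouth of the tight bolt's hex socket (left end, 6 mm below the board's top; axes of the riser). This bolt never moves. Socket as in the loose bolt, a flat facing 0.2 rad counter-clockwise from the riser's x.
- loose_socket (a point): mouth centre of the loose bolt's hex socket (right end), turning and sinking with the bolt; 2 to 6 mm below the board's top. z up, x square to one of its flats. Head 27 mm wide; hexagon 17.4 mm across flats, 18 mm deep, flat floor, 1.5 mm chamfer at the mouth. The key fits with its x at any multiple of 60 degrees from this x, with about 10 degrees of play either way.
- loose_bolt (a joint): turn of the loose bolt in rad, growing as it is turned clockwise seen from above. Starts between 1.7 and 2.7; the bolt is tight at a hard stop at 6.28. It sinks 4 mm for a full turn and takes about 0.1 N m to turn; it stays where it is left.
- hex_key: 136 mm, 0.2 kg, first upright in the tight socket, tip on its floor. Origin: centre of the tip's end; z up along the key, x square to a hex flat. Hex bar 16 mm across flats to z = 80 mm, tip chamfered 2 mm; collar 30 mm wide to z = 88; square wooden grip 42 by 42 mm, z = 88 to 134, flats square to the key's x and y (grip about z = 111). Free in a socket it may lean up to 6 degrees.
- jigger: brass double jigger, hourglass-shaped, 44 mm wide, 78 mm high, standing on the middle of the riser; origin at the centre of its foot
- stopper_0: bottle stopper 31 mm wide, 45 mm high, standing on the middle of the riser; origin at the centre of its foot
- stopper_1: another such stopper, 31 mm wide, 45 mm high, standing on the middle of the riser; origin at the centre of its foot
Mind the look-alikes: they are no part of the job. There is more than one size of the hex_key; the job needs the middle-sized.

How it is judged:
By the outcome, as a careful person would: the job done as asked, in the order asked, and still so for the second after the job is handed in, with the robot touching nothing.
It also fails if it takes over 64 s, if anything falls off the work surface, if the arm or the gripper's body presses on something with over 40 N, if the wrist force passes 120 N, or if a joint passes its speed limit or range.

### The arm

A 6-joint arm with a two-finger parallel gripper is mounted at the origin on a cart in front of the work surface, level with it; the furniture and walls round the work are solid. World frame = base frame: x ahead of the robot, y to its left, z up, the work surface at z = 0. Lengths are in m, angles in rad, forces in N, time in s.
With the tool pointing down it reaches from about 0.25 to 0.775 m from the base axis. Payload 4 kg.
Tool frame: the origin (TCP) lies at the very end of the fingers, on their centre line; the grasp point (between the pads) lies 19 mm behind it; y points along the fingers, x is the direction in which the jaws open and shut, and the axes are right-handed (so a half turn about y gives the same grasp; the last joint's range is limited). The gripper opens to 94 mm and grips with 3 to 60 N. Pads are 16 mm wide; open, the fingers measure 119 mm over their backs; the gripper's body (75 mm by 177 mm) begins 78 mm behind the grasp point.
Start: joints at [-0.103, 0.087, 1.371, -0, 1.684, -0.103], TCP at [0.55, -0, 0.206] pointing down, gripper open.
Joint ranges: [-3.1, 3.1], [-0.76, 2.03], [0.27, 2.55], [-1.08, 4.22], [0.17, 2.65], [-2.57, 2.57]. Speed limits (rad/s): [2.79, 2.79, 3.14, 3.14, 3.14, 3.14].

### API

Orientations are given as [roll, pitch, yaw] about the fixed x, y, z axes, in that order (R = Rz(yaw) Ry(pitch) Rx(roll)).
In Python, from bench import robot gives the robot as it stands.
- The arm moves only by the shell command python3 -m handwheel 'ROWS' [OPENING]. ROWS is JSON, a list of rows, each an object with "delta_pos": the shift along the tool's x, y, z in mm, a list of three; "yaw": the turn about the tool's y in rad. A call has 1 to 12 rows; each row is the pose to reach, as a shift and turn from the pose commanded when the call began, along the tool's axes at that moment; what a row does not reach only later rows make up. A row lasts 1/10 s, in which the tool goes at most 50 mm and 8.59 degrees, less where a joint would pass 70% of its speed; a pose out of reach is approached as far as the arm can. A call with a gripper value outside its range is refused whole. OPENING is the closure in counts, from 0 (fully open) to 255 (shut), set as the call begins (- or left out, the last holds). The fingers move at their own pace and stop on an object; the grip force is fixed at half the most. Time passes only in rows, so rows that repeat a pose let the fingers close. It gives the time, the measured TCP pose, the force and the opening at its end, in the units of the state.
- robot.get_obs(): the state, without advancing time (a new reading comes with each control period).
- robot.snapshot(name): name is "scene" or "side" or "wrist"; returns a dict with "image" (400x640x3 uint8, red, green, blue), "fx", "fy", "cx", "cy" (pixels), "rvec" (rotation vector, rad) and "tvec" (3), from world to camera coordinates, as OpenCV has them. Camera axes: x right, y down, z forward; pixel columns grow to the right and rows downward; lengths in m; the calibration is good to about 2 mm. A picture is of the moment at which its call begins. There is no depth.
- robot.close_job(): hands the job in, once; it reports no verdict.
The state is a dict: "time": time; "joint_positions": joint angles; "qvel": joint speeds; "joint_torque": joint torques, N m; "tool_pos": TCP position; "ee_rot": TCP orientation; "wrist_force": force on the tool from outside, world axes, zero at the start; "wrist_torque": the same for the moment, N m; "width": finger opening in m.
Only numpy, scipy, OpenCV 4.12 (cv2) and the standard library are available. Lean on these libraries where they do the work, as an engineer would, in place of code of your own. Each camera call takes 0.05 s, during which the arm holds its last target.

## Working session

There is one attempt and no reset: what is moved stays moved. The work goes in short steps, Python scripts to look and compute and a shell command to move; the robot and the scene stay as the last step left them, time stands still between calls to the robot, and variables do not carry over. Pictures are saved under pics/ and viewed, and the job is handed in when it is done.

```bash
ls; mkdir -p pics
cat > h.py <<'E'
import numpy as np, cv2
from bench import robot
def snap(n,f):
    s=robot.snapshot(n); cv2.imwrite('pics/'+f+'.png',cv2.cvtColor(s['image'],cv2.COLOR_RGB2BGR))
    d={k:np.array(v) for k,v in s.items()}; np.savez('pics/'+f+'.npz',**d); return d
def load(f): return dict(np.load('pics/'+f+'.npz'))
def ray(s,u,v):
    R,_=cv2.Rodrigues(s['rvec'].astype(float)); t=s['tvec'].reshape(3)
    d=R.T@np.array([(u-s['cx'])/s['fx'],(v-s['cy'])/s['fy'],1.]); return -R.T@t,d
def onz(s,u,v,z):
    c,d=ray(s,u,v); return c+d*(z-c[2])/d[2]
def proj(s,p):
    R,_=cv2.Rodrigues(s['rvec'].astype(float)); q=R@np.array(p,float)+s['tvec'].reshape(3)
    return float(s['fx']*q[0]/q[2]+s['cx']),float(s['fy']*q[1]/q[2]+s['cy'])
def tri(a,pa,b,pb):
    c1,d1=ray(a,*pa);c2,d2=ray(b,*pb)
    A=np.stack([d1,-d2],1); k=np.linalg.lstsq(A,c2-c1,rcond=None)[0]
    p,q=c1+k[0]*d1,c2+k[1]*d2; return (p+q)/2,np.linalg.norm(p-q)
def crop(f,x0,y0,x1,y1,k,o):
    im=cv2.imread('pics/'+f+'.png')[y0:y1,x0:x1]; cv2.imwrite('pics/'+o+'.png',cv2.resize(im,None,fx=k,fy=k,interpolation=cv2.INTER_CUBIC))
E
python3 - <<'E'
from h import *
for n in('scene','side','wrist'):
    s=snap(n,n+'0'); print(n,s['fx'],ray(s,320,200))
o=robot.get_obs(); print({k:np.round(v,3) for k,v in o.items()})
E
```

```text
pics
scene 430.0520875224591 (array([ 0.05516361, -0.53871777,  0.59227742]), array([ 0.50822837,  0.62828076, -0.589128  ]))
side 480.85785041985906 (array([ 0.29874648, -0.70383249,  0.62479308]), array([ 0.22511736,  0.78649962, -0.57520533]))
wrist 314.2756514814855 (array([0.54903988, 0.08529707, 0.38406865]), array([-0.00683378, -0.29489589, -0.95555104]))
{'time': np.float64(0.15), 'joint_positions': array([-0.103,  0.088,  1.372,  0.   ,  1.684, -0.103]), 'qvel': array([-0.   , -0.001, -0.005, -0.   , -0.   ,  0.003]), 'joint_torque': array([ 1.0000e-03, -3.4064e+01, -3.0280e+01,  7.2000e-02,  3.0000e-02,
       -0.0000e+00]), 'tool_pos': array([0.55 , 0.   , 0.205]), 'ee_rot': array([-1.571,  0.002, -0.   ]), 'wrist_force': array([ 0.051, -0.293, -0.334]), 'wrist_torque': array([ 0.008, -0.037,  0.06 ]), 'width': np.float64(0.094)}
```

View pics/scene0.png

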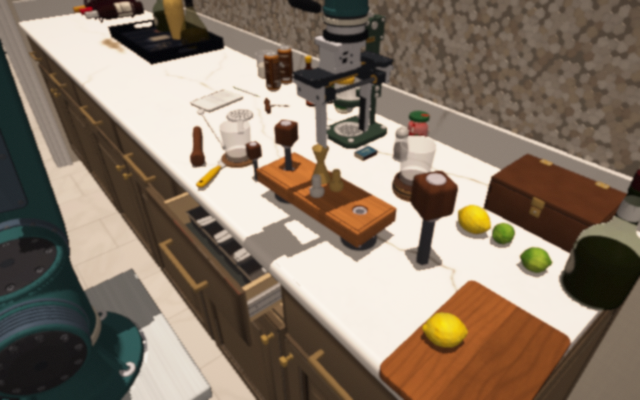

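View pics/side0.png

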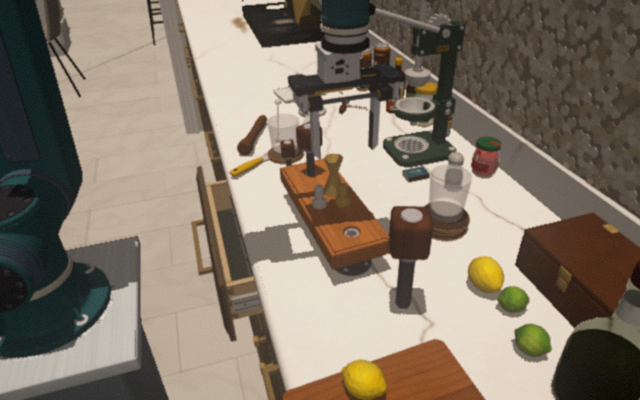

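View pics/wrist0.png

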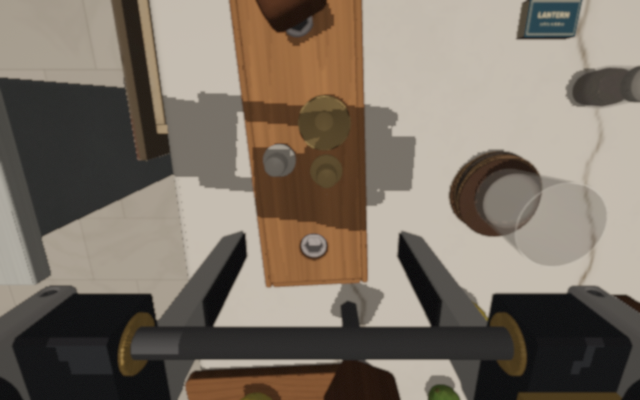

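Run:
```python
from h import *
crop('scene0',180,90,480,280,2.6,'c1'); crop('wrist0',220,0,400,300,2,'c2')
w=load('wrist0')
for p in [(268,286),(366,280),(314,242),(237,20),(361,20)]: print(p,onz(w,*p,0.076))
```

```text
(268, 286) [ 0.48853129 -0.11044382  0.076     ]
(366, 280) [ 0.59778787 -0.10274909  0.076     ]
(314, 242) [ 0.54035001 -0.0567612   0.076     ]
(237, 20) [0.47445124 0.15505374 0.076     ]
(361, 20) [0.58296181 0.15503117 0.076     ]
```

View pics/c1.png

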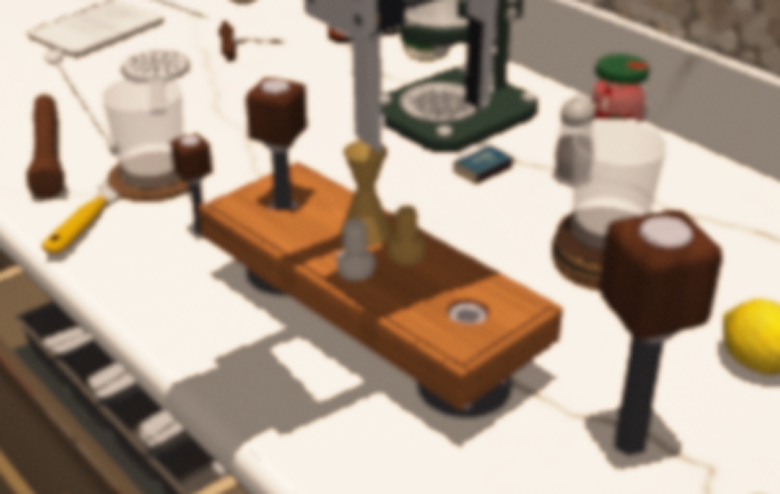

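View pics/c2.png

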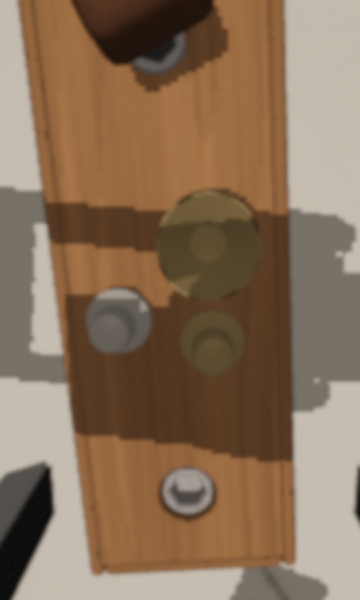

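Three keys are visible in the scene view. The small one is at (253,155) beside the riser, and the large one is at (433,200) on the worktop. The middle-sized one is at (287,140), standing in the riser's left bolt, and it is the one the job needs. I'm moving over it to look.

```bash
python3 -m handwheel '[{"delta_pos":[-20,-50,120],"yaw":0},{"delta_pos":[-20,-50,120],"yaw":0},{"delta_pos":[-20,-50,120],"yaw":0},{"delta_pos":[-20,-50,120],"yaw":0}]'
python3 - <<'E'
from h import *
for n in('scene','side','wrist'): s=snap(n,n+'1')
crop('wrist1',150,50,480,300,2.4,'c3')
E
```

```text
time: 0.55
tool_pos: [0.5301, 0.1234, 0.2578]
ee_rot: [-1.569, -0.004, 0.005]
wrist_force: [-0.8, -0.6, 0.1]
width: 0.094
```

View pics/wrist1.png

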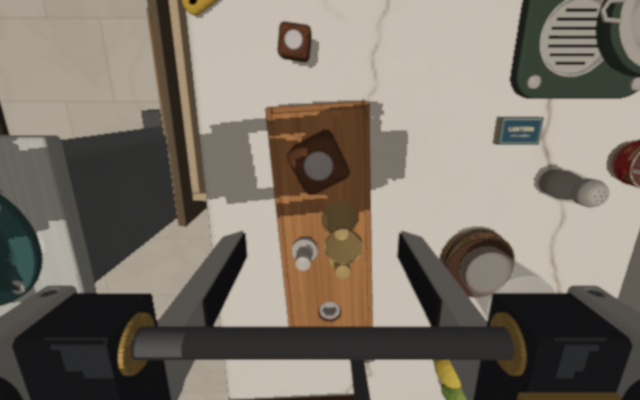

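View pics/scene1.png

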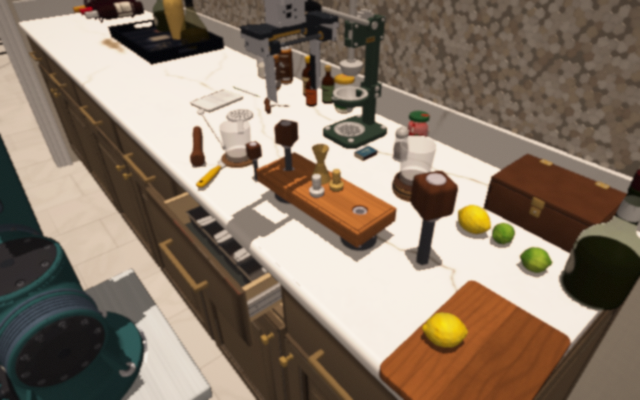

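View pics/side1.png

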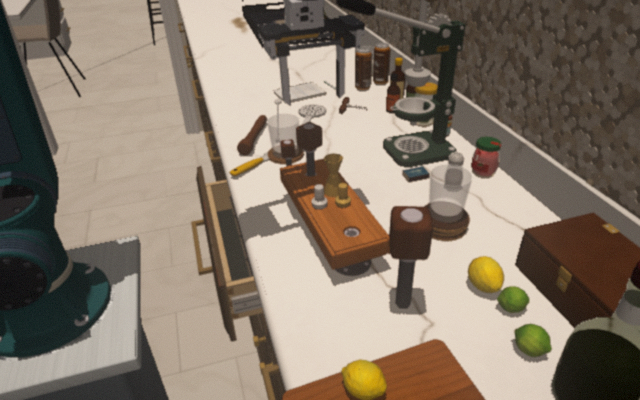

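Run:
```python
from h import *
crop('wrist1',250,90,400,330,2.5,'c3');crop('scene1',240,100,410,250,4,'c4');crop('side1',280,110,400,260,4,'c5')
```

```text
(no output)
```

View pics/c3.png

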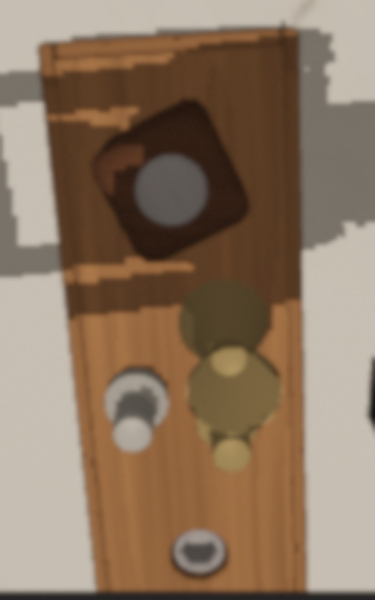

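View pics/c4.png

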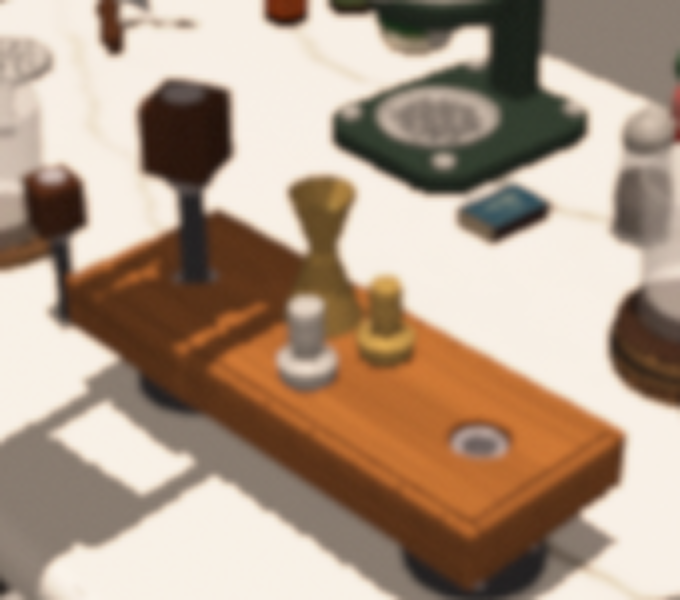

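View pics/c5.png

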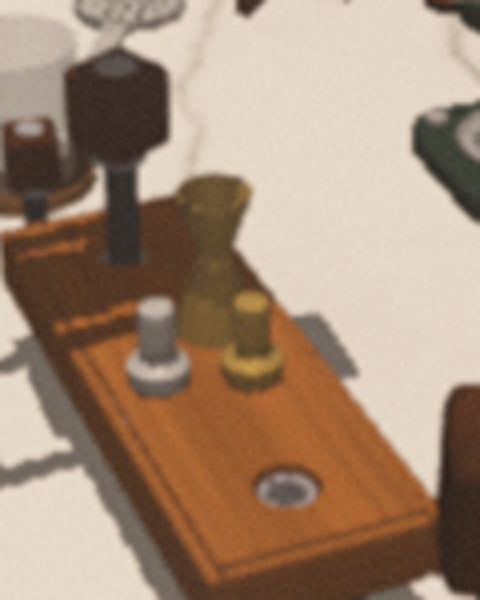

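Run:
```python
from h import *
w,sc,si=load('wrist1'),load('scene1'),load('side1')
cap=[(w,318.8,166),(sc,285.75,123.25),(si,308.75,126.25)]
bolt=[(w,329.6,310.8),(sc,360,210.5),(si,351.75,232.5)]
for L in(cap,bolt):
    for i in range(3):
        for j in range(i): print(tri(L[i][0],L[i][1:],L[j][0],L[j][1:]))
    z=.188 if L is cap else .073
    for s in L: print('  z',onz(*s,z)[:2])
c=lambda x,y:(250+x/2.5,90+y/2.5)
C=[onz(w,*c(*p),.186)[:2] for p in[(190,97),(252,214),(150,263),(91,158)]]
for i in range(4):
    d=C[(i+1)%4]-C[i]; print(np.round(C[i],4),np.linalg.norm(d).round(4))
def ang(a,b): d=C[b]-C[a]; return np.arctan2(d[1],d[0])
print(ang(2,1),ang(3,0),ang(1,0)-np.pi/2,ang(2,3)-np.pi/2)
for p in [(40,47),(298,32),(300,560),(95,560)]: print(onz(w,*c(*p),.076))
# collar / tight socket base
print(tri(sc,(240+194/4,100+190/4),si,(280+122/4,110+168/4)))
print(onz(sc,240+194/4,100+278/4,.073),onz(si,280+124/4,110+262/4,.073))
print(onz(w,250+212/2.5,90+320/2.5,.076))
for a,b in [((307,368),(158,375)),((385,345),(252,365)),((325,325),(208,340))]:
  print('objs',onz(sc,240+a[0]/4,100+a[1]/4,.082),onz(si,280+b[0]/4,110+b[1]/4,.082))
```

```text
(array([0.52718903, 0.15681281, 0.18570616]), np.float64(0.0008448112181207798))
(array([0.52674222, 0.15670729, 0.18390032]), np.float64(0.0001511627742302707))
(array([0.52604447, 0.1542179 , 0.18614515]), np.float64(0.001736811182335245))
  z [0.52685078 0.15748775]
  z [0.5249282  0.15273752]
  z [0.52454804 0.14871772]
(array([ 0.54050729, -0.0634565 ,  0.07264889]), np.float64(0.0008183113198225725))
(array([ 0.54000696, -0.06429553,  0.07102563]), np.float64(0.0004353029555643881))
(array([ 0.53946482, -0.06529402,  0.07318083]), np.float64(0.0020369247057930415))
  z [ 0.54015647 -0.0629044 ]
  z [ 0.54065116 -0.06382694]
  z [ 0.53892105 -0.06657679]
[0.5325 0.1864] 0.0423
[0.5527 0.1492] 0.0371
[0.5195 0.1327] 0.0393
[0.5012 0.1674] 0.0366
0.46313358916785147 0.545465046479244 0.5001403472253112 0.4874202931888414
[0.46796659 0.19929551 0.076     ]
[0.58108039 0.20575953 0.076     ]
[ 0.59434557 -0.06566908  0.076     ]
[ 0.48426984 -0.06575424  0.076     ]
(array([0.52614843, 0.14994585, 0.12888456]), np.float64(0.002390296407234057))
[0.52388416 0.15263231 0.073     ] [0.5234028  0.14470649 0.073     ]
[0.54526005 0.07157117 0.076     ]
objs [0.50816697 0.0314929  0.082     ] [0.50653755 0.02658367 0.082     ]
objs [0.5526063  0.02099651 0.082     ] [0.5523029  0.01932721 0.082     ]
objs [0.54085478 0.05627464 0.082     ] [0.53881274 0.04690961 0.082     ]
```

Run:
```python
from h import *
w,sc,si=load('wrist1'),load('scene1'),load('side1')
print('big',onz(sc,424,262,0),onz(si,403,305,0),tri(sc,(435,180),si,(411,214)))
print('small',tri(sc,(253,144.5),si,(287,143)),onz(sc,256,177,0))
im=cv2.imread('pics/wrist1.png'); R=im[120:205,270:370].astype(int)
g=cv2.cvtColor(im,cv2.COLOR_BGR2GRAY)
m=((im[...,2]<75)&(im[...,0]<60)).astype(np.uint8); m[:120]=0;m[205:]=0;m[:,:275]=0;m[:,365:]=0
cv2.imwrite('pics/m.png',np.hstack([cv2.resize(m[110:215,260:380]*255,None,fx=3,fy=3),cv2.resize(g[110:215,260:380],None,fx=3,fy=3)]))
print(im[160,290:350:4])
o=robot.get_obs(); print({k:np.round(v,4) for k,v in o.items()})
```

```text
big [ 0.5889262  -0.19660162  0.        ] [ 0.58547755 -0.19600065  0.        ] (array([ 0.58557611, -0.19213037,  0.19101515]), np.float64(0.0017076239191941684))
small (array([0.50058587, 0.25980374, 0.09959529]), np.float64(0.00328251386864572)) [0.50632805 0.27485963 0.        ]
[[31 48 80]
 [34 52 86]
 [19 29 49]
 [19 30 49]
 [74 78 85]
 [86 90 96]
 [86 89 95]
 [85 89 96]
 [86 89 95]
 [84 88 93]
 [76 79 86]
 [19 30 47]
 [17 28 47]
 [18 27 44]
 [32 53 82]]
{'time': np.float64(0.7), 'joint_positions': array([ 1.1780e-01,  6.8700e-02,  1.2940e+00, -8.0000e-04,  1.7802e+00,
        1.1780e-01]), 'qvel': array([-0.0217,  0.0058,  0.0113,  0.0011,  0.0032,  0.    ]), 'joint_torque': array([ 7.02700e-01, -3.40584e+01, -3.09455e+01,  1.26200e-01,
        1.65000e-02, -1.00000e-04]), 'tool_pos': array([0.5298, 0.1194, 0.2546]), 'ee_rot': array([-1.5718e+00,  1.2000e-03, -1.0000e-04]), 'wrist_force': array([ 0.432 ,  1.1494, -0.029 ]), 'wrist_torque': array([0.0582, 0.0055, 0.0163]), 'width': np.float64(0.094)}
```

View pics/m.png

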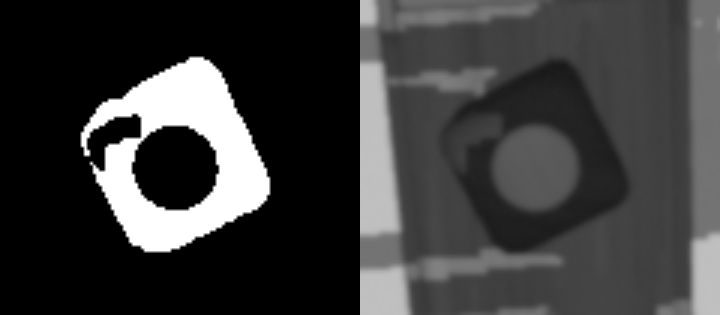

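Run:
```python
from h import *
w=load('wrist1')
im=cv2.imread('pics/wrist1.png')
m=((im[...,2]<75)&(im[...,0]<60)).astype(np.uint8); m[:120]=0;m[205:]=0;m[:,:275]=0;m[:,365:]=0
c=max(cv2.findContours(m,0,1)[0],key=cv2.contourArea)
P=np.array([onz(w,*p[0],.183)[:2] for p in c])
r=cv2.minAreaRect((P*1e4).astype(np.float32)); print(r)
im=cv2.imread('pics/wrist0.png')
cv2.imwrite('pics/s0.png',cv2.resize(im[222:265,290:338],None,fx=12,fy=12,interpolation=cv2.INTER_CUBIC))
```

```text
((5258.7802734375, 1590.0174560546875), (426.09197998046875, 445.92730712890625), 26.724136352539062)
```

View pics/s0.png

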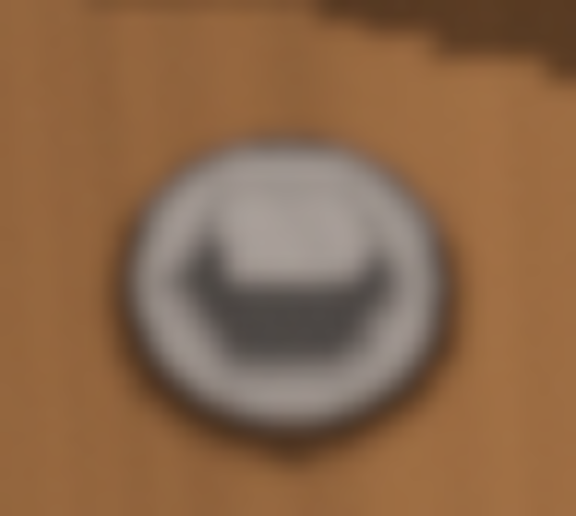

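```bash
python3 -m handwheel '[{"delta_pos":[-3.7,0,36.5],"yaw":-1.5},{"delta_pos":[-3.7,0,36.5],"yaw":-1.5},{"delta_pos":[-3.7,0,36.5],"yaw":-1.5},{"delta_pos":[-3.7,0,36.5],"yaw":-1.5},{"delta_pos":[-3.7,0,36.5],"yaw":-1.5},{"delta_pos":[-3.7,0,36.5],"yaw":-1.5},{"delta_pos":[-3.7,0,36.5],"yaw":-1.5},{"delta_pos":[-3.7,0,36.5],"yaw":-1.5},{"delta_pos":[-3.7,0,36.5],"yaw":-1.5},{"delta_pos":[-3.7,0,36.5],"yaw":-1.5},{"delta_pos":[-3.7,0,36.5],"yaw":-1.5},{"delta_pos":[-3.7,0,36.5],"yaw":-1.5}]'
python3 -m handwheel '[{"delta_pos":[0,0,0],"yaw":-0.537},{"delta_pos":[0,0,0],"yaw":-0.537},{"delta_pos":[0,0,0],"yaw":-0.537},{"delta_pos":[0,0,0],"yaw":-0.537},{"delta_pos":[0,0,0],"yaw":-0.537},{"delta_pos":[0,0,0],"yaw":-0.537}]'
python3 - <<'E'
from h import *
for n in('scene','side','wrist'): s=snap(n,n+'2')
print(robot.get_obs()['joint_positions'].round(3))
a=cv2.imread('pics/scene2.png')[60:200,220:360];b=cv2.imread('pics/side2.png')[60:200,240:380]
cv2.imwrite('pics/c6.png',cv2.resize(np.hstack([a,b]),None,fx=2.8,fy=2.8))
E
```

```text
time: 1.9
tool_pos: [0.5263, 0.1553, 0.2546]
ee_rot: [-1.569, 0.001, 1.495]
wrist_force: [-0.5, 0.4, 0.6]
width: 0.094
time: 2.5
tool_pos: [0.5263, 0.1561, 0.2552]
ee_rot: [-1.57, 0.0, 2.033]
wrist_force: [0.8, 0.6, -0.7]
width: 0.094
[ 0.186  0.081  1.279 -0.     1.781 -1.85 ]
```

View pics/c6.png

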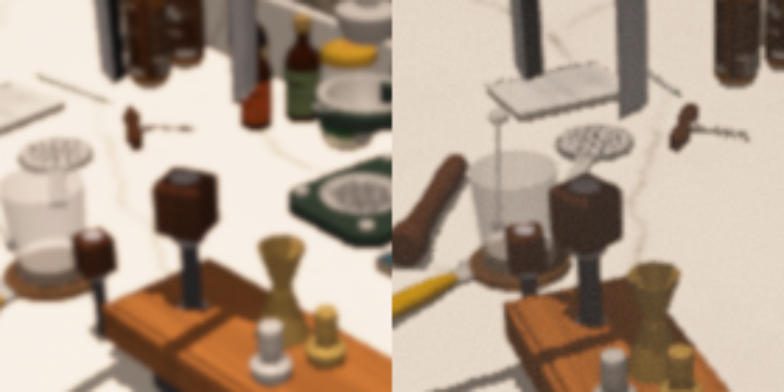

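View pics/wrist2.png

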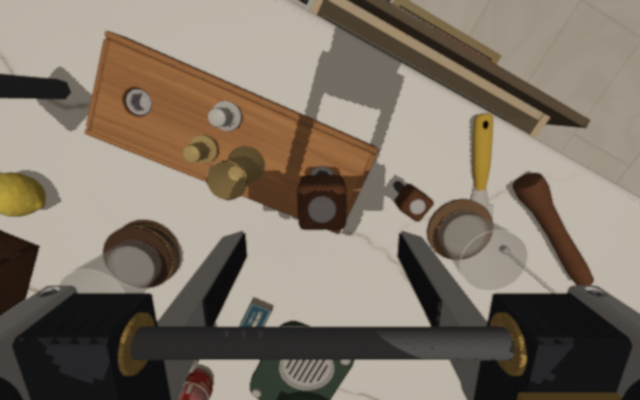

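```bash
python3 -m handwheel '[{"delta_pos":[0,40,0],"yaw":0},{"delta_pos":[0,75,0],"yaw":0},{"delta_pos":[0,105,0],"yaw":0},{"delta_pos":[0,111,0],"yaw":0},{"delta_pos":[0,111,0],"yaw":0}]'
python3 - <<'E'
from h import *
for n in('scene','side'): s=snap(n,n+'3')
a=cv2.imread('pics/scene3.png')[60:200,220:360];b=cv2.imread('pics/side3.png')[60:200,240:380]
cv2.imwrite('pics/c7.png',cv2.resize(np.hstack([a,b]),None,fx=2.8,fy=2.8))
E
```

```text
time: 3.15
tool_pos: [0.5257, 0.1563, 0.1436]
ee_rot: [-1.568, -0.001, 2.036]
wrist_force: [0.6, -0.9, -1.3]
width: 0.0943
```

View pics/c7.png

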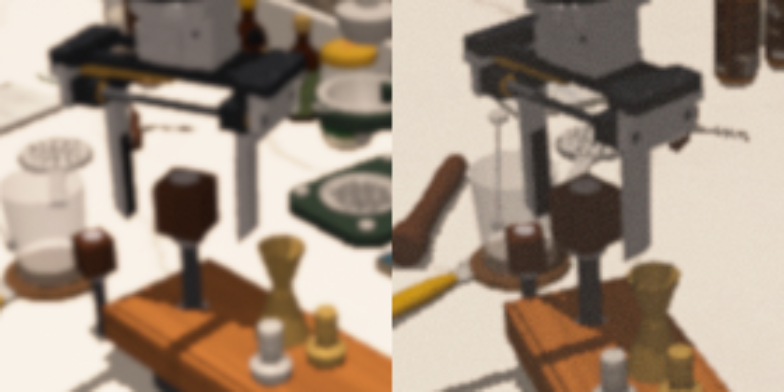

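The fingers now straddle the grip of the middle key, so I'm closing.

```bash
python3 -m handwheel '[{"delta_pos":[0,0,0],"yaw":0},{"delta_pos":[0,0,0],"yaw":0},{"delta_pos":[0,0,0],"yaw":0},{"delta_pos":[0,0,0],"yaw":0},{"delta_pos":[0,0,0],"yaw":0},{"delta_pos":[0,0,0],"yaw":0},{"delta_pos":[0,0,0],"yaw":0},{"delta_pos":[0,0,0],"yaw":0}]' 255
python3 -m handwheel '[{"delta_pos":[0,-10,0],"yaw":0},{"delta_pos":[0,-30,0],"yaw":0},{"delta_pos":[0,-70,0],"yaw":0},{"delta_pos":[0,-110,0],"yaw":0},{"delta_pos":[0,-120,0],"yaw":0},{"delta_pos":[0,-120,0],"yaw":0}]'
python3 - <<'E'
from h import *
for n in('scene','side'): s=snap(n,n+'4')
o=robot.get_obs();print({k:o[k].round(3) for k in('tool_pos','ee_rot','wrist_force','wrist_torque','joint_positions')})
a=cv2.imread('pics/scene4.png')[20:200,220:400];b=cv2.imread('pics/side4.png')[20:200,240:420]
cv2.imwrite('pics/c8.png',cv2.resize(np.hstack([a,b]),None,fx=2.2,fy=2.2))
E
```

```text
time: 4.05
tool_pos: [0.5263, 0.1564, 0.1444]
ee_rot: [-1.571, 0.0, 2.037]
wrist_force: [1.4, 0.6, 0.5]
width: 0.0422
time: 4.65
tool_pos: [0.527, 0.1567, 0.2665]
ee_rot: [-1.575, 0.001, 2.037]
wrist_force: [1.0, -0.0, -2.4]
width: 0.0413
{'tool_pos': array([0.526, 0.156, 0.262]), 'ee_rot': array([-1.567e+00, -1.000e-03,  2.037e+00]), 'wrist_force': array([ 1.301,  0.475, -2.666]), 'wrist_torque': array([ 0.145, -0.01 , -0.054]), 'joint_positions': array([ 0.186,  0.082,  1.264,  0.   ,  1.798, -1.851])}
```

View pics/c8.png

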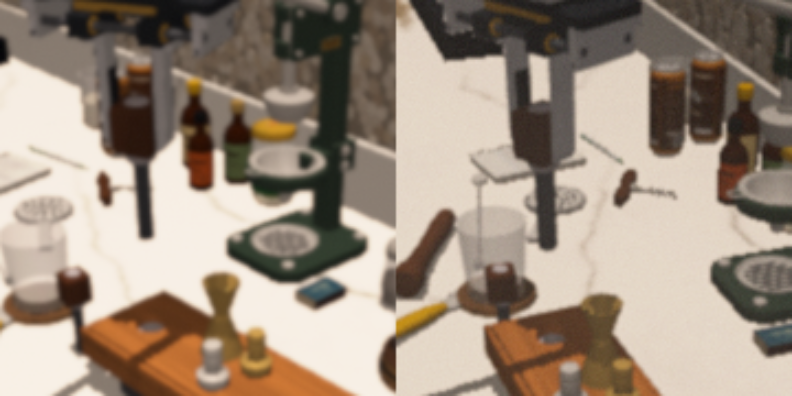

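Run:
```python
from h import *
def c(f,x,y): return cv2.resize(cv2.imread('pics/'+f+'.png')[y-15:y+15,x-20:x+20],None,fx=9,fy=9,interpolation=cv2.INTER_CUBIC)
a=np.vstack([np.hstack([c('scene4',289,170),c('side4',310,173)]),np.hstack([c('scene4',360,211),c('side4',352,232)])])
cv2.imwrite('pics/c9.png',a)
```

```text
(no output)
```

View pics/c9.png

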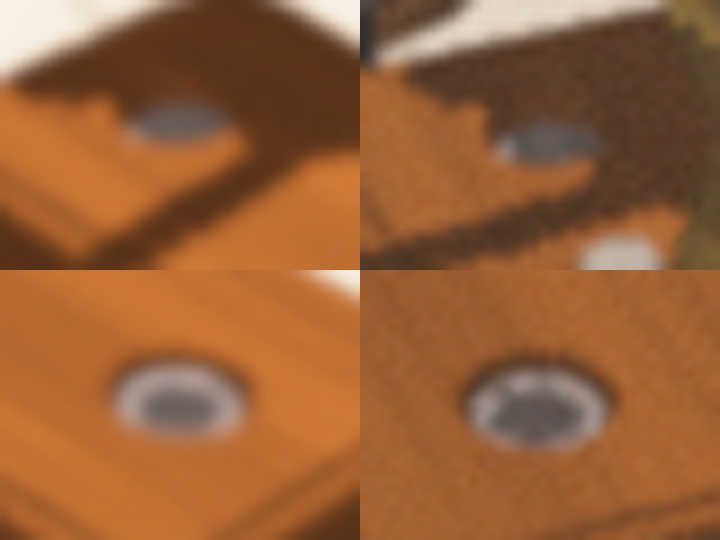

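Run:
```python
from h import *
sc,si=load('scene4'),load('side4')
print('tight',onz(sc,289,168.4,.07),onz(si,310.9,173.7,.07))
print('loose',onz(sc,359.9,210.7,.0727),onz(si,351.9,232.6,.0727))
# key tip now
w0,w1=load('wrist0'),load('wrist1')
print('w',onz(w0,290+289/12,222+283/12,.0727),onz(w1,329.6,310.8,.0727))
# tip held: scene, side px
print(tri(sc,(220+146/2.2,20+234/2.2),si,(240+(547-396)/2.2,20+245/2.2)))
# board long edges dir from wrist2
w2=load('wrist2')
for L in ([(107,34),(377,150)],[(87,132),(347,235)]):
  P=[onz(w2,*p,.076) for p in L]; d=P[0]-P[1]; print(P,np.arctan2(d[0],-d[1]),np.linalg.norm(d))
print(onz(w2,139,101,.0727))
```

```text
tight [0.53027705 0.15972205 0.07      ] [0.52647466 0.1564476  0.07      ]
loose [ 0.54033034 -0.06389263  0.0727    ] [ 0.53920905 -0.06658993  0.0727    ]
w [ 0.5403174  -0.06251915  0.0727    ] [ 0.54016574 -0.06312702  0.0727    ]
(array([0.52409486, 0.14942596, 0.17926983]), np.float64(0.005392597706779821))
[array([ 0.48835442, -0.10911906,  0.076     ]), array([0.4679002 , 0.19877359, 0.076     ])] 0.06633550095328467 0.30857132129398346
[array([ 0.5959763 , -0.10227813,  0.076     ]), array([0.57606605, 0.21734447, 0.076     ])] 0.06221258747621373 0.3202421389207542
[ 0.53841565 -0.0616115   0.0727    ]
```

```bash
python3 -m handwheel '[{"delta_pos":[-30,-5,12.8],"yaw":-0.03},{"delta_pos":[-70,-5,30],"yaw":-0.06},{"delta_pos":[-110,-5,47.1],"yaw":-0.06},{"delta_pos":[-150,-5,64.2],"yaw":-0.06},{"delta_pos":[-185,-5,79.2],"yaw":-0.06},{"delta_pos":[-202.3,-5,86.6],"yaw":-0.06},{"delta_pos":[-202.3,-5,86.6],"yaw":-0.06},{"delta_pos":[-202.3,40,86.6],"yaw":-0.06},{"delta_pos":[-202.3,80,86.6],"yaw":-0.06},{"delta_pos":[-202.3,85,86.6],"yaw":-0.06},{"delta_pos":[-202.3,85,86.6],"yaw":-0.06},{"delta_pos":[-202.3,85,86.6],"yaw":-0.06}]'
python3 - <<'E'
from h import *
for n in('scene','side','wrist'): s=snap(n,n+'5')
o=robot.get_obs();print({k:o[k].round(4) for k in('tool_pos','ee_rot','wrist_force','wrist_torque','joint_positions')})
a=cv2.imread('pics/scene5.png')[110:240,290:420];b=cv2.imread('pics/side5.png')[125:255,285:415]
cv2.imwrite('pics/c10.png',cv2.resize(np.hstack([a,b]),None,fx=3,fy=3,interpolation=cv2.INTER_CUBIC))
E
```

```text
time: 5.95
tool_pos: [0.5409, -0.0627, 0.1814]
ee_rot: [-1.573, 0.002, 2.098]
wrist_force: [0.4, -0.3, -1.9]
width: 0.0416
{'tool_pos': array([ 0.5413, -0.0632,  0.1823]), 'ee_rot': array([-1.5746,  0.0034,  2.0974]), 'wrist_force': array([-0.0322,  0.1843, -2.0921]), 'wrist_torque': array([ 0.1332, -0.0449, -0.0078]), 'joint_positions': array([-2.2030e-01,  7.7800e-02,  1.4265e+00,  1.0000e-04,  1.6322e+00,
       -2.3177e+00])}
```

View pics/c10.png

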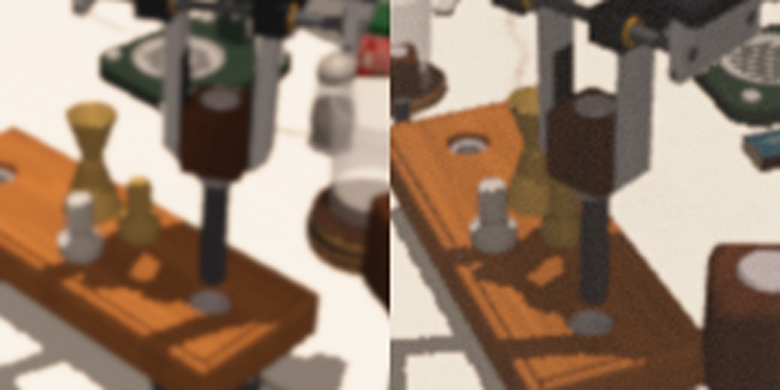

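View pics/wrist5.png

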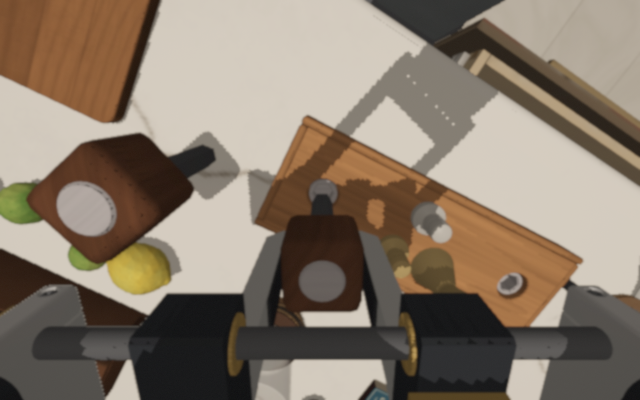

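Run:
```python
from h import *
sc,si=load('scene5'),load('side5')
print(onz(sc,361,203.8,.089),onz(si,352.7,225.5,.089),tri(sc,(361,203.8),si,(352.7,225.5)))
print(onz(sc,359.9,210.7,.0727),onz(si,351.9,232.6,.0727))
for s in(sc,si): print(proj(s,(.5398,-.0632,.089)),proj(s,(.5398,-.0632,.0727)))
def c(f,x,y): return cv2.resize(cv2.imread('pics/'+f+'.png')[y-22:y+16,x-20:x+20],None,fx=9,fy=9,interpolation=cv2.INTER_CUBIC)
cv2.imwrite('pics/c11.png',np.hstack([c('scene5',360,208),c('side5',352,229)]))
```

```text
[ 0.54214351 -0.06418598  0.089     ] [ 0.54045521 -0.06691403  0.089     ] (array([ 0.54101355, -0.06558327,  0.08912064]), np.float64(0.0019754085851610066))
[ 0.54033034 -0.06389263  0.0727    ] [ 0.53920905 -0.06658993  0.0727    ]
(359.78553036622577, 204.03836382264248) (359.4631590920866, 210.6448718516562)
(351.64215506506383, 224.36977876810656) (351.5602884729557, 231.42340572563486)
```

View pics/c11.png

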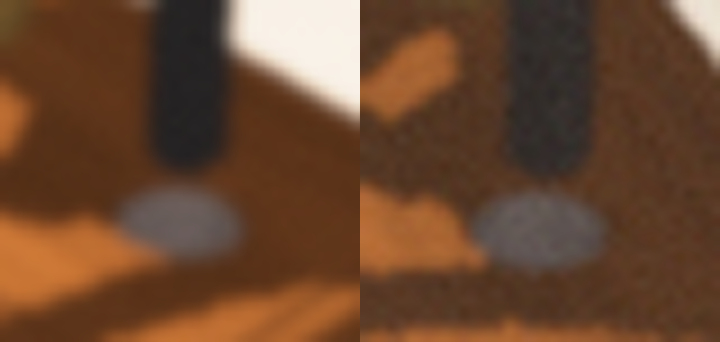

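```bash
python3 -m handwheel '[{"delta_pos":[0.6,0,1.1],"yaw":0},{"delta_pos":[0.6,5,1.1],"yaw":0},{"delta_pos":[0.6,10,1.1],"yaw":0},{"delta_pos":[0.6,14,1.1],"yaw":0},{"delta_pos":[0.6,17,1.1],"yaw":0},{"delta_pos":[0.6,20,1.1],"yaw":0},{"delta_pos":[0.6,22,1.1],"yaw":0},{"delta_pos":[0.6,22,1.1],"yaw":0}]'
python3 - <<'E'
from h import *
o=robot.get_obs();print({k:o[k].round(4) for k in('tool_pos','ee_rot','wrist_force','wrist_torque')})
for n in('scene','side'): s=snap(n,n+'6')
def c(f,x,y): return cv2.resize(cv2.imread('pics/'+f+'.png')[y-22:y+16,x-20:x+20],None,fx=9,fy=9,interpolation=cv2.INTER_CUBIC)
cv2.imwrite('pics/c12.png',np.hstack([c('scene6',360,208),c('side6',352,229)]))
E
```

```text
time: 6.9
tool_pos: [0.5387, -0.0633, 0.1571]
ee_rot: [-1.571, 0.0, 2.097]
wrist_force: [0.7, -0.6, -3.0]
width: 0.0417
{'tool_pos': array([ 0.5387, -0.0633,  0.1571]), 'ee_rot': array([-1.5708e+00,  2.0000e-04,  2.0969e+00]), 'wrist_force': array([ 0.6847, -0.641 , -2.9635]), 'wrist_torque': array([-0.0134, -0.293 ,  0.0239])}
```

View pics/c12.png

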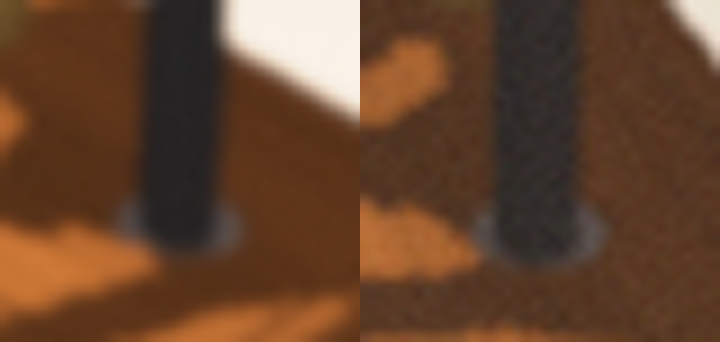

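```bash
python3 -m handwheel '[{"delta_pos":[0,4,0],"yaw":0},{"delta_pos":[0,8,0],"yaw":0},{"delta_pos":[0,10,0],"yaw":0},{"delta_pos":[0,10,0],"yaw":0}]'
python3 - <<'E'
from h import *
o=robot.get_obs();print({k:o[k].round(4) for k in('tool_pos','ee_rot','wrist_force','wrist_torque','joint_positions')})
E
```

```text
time: 7.4
tool_pos: [0.5387, -0.0633, 0.147]
ee_rot: [-1.571, 0.0, 2.097]
wrist_force: [2.5, -1.0, -3.4]
width: 0.0418
{'tool_pos': array([ 0.5387, -0.0633,  0.147 ]), 'ee_rot': array([-1.5708e+00,  2.0000e-04,  2.0970e+00]), 'wrist_force': array([ 2.4526, -1.0424, -3.3897]), 'wrist_torque': array([-0.0499, -0.3425,  0.0335]), 'joint_positions': array([-2.2140e-01,  8.9000e-02,  1.4847e+00, -2.0000e-04,  1.5677e+00,
       -2.3183e+00])}
```

```bash
python3 -m handwheel '[{"delta_pos":[0,0,0],"yaw":0.14},{"delta_pos":[0,0.1,0],"yaw":0.28},{"delta_pos":[0,0.2,0],"yaw":0.42},{"delta_pos":[0,0.3,0],"yaw":0.56},{"delta_pos":[0,0.4,0],"yaw":0.7},{"delta_pos":[0,0.4,0],"yaw":0.7}]'
python3 - <<'E'
from h import *
o=robot.get_obs();print({k:o[k].round(4) for k in('tool_pos','ee_rot','wrist_force','wrist_torque','joint_positions')})
E
```

```text
time: 8.0
tool_pos: [0.5392, -0.063, 0.1473]
ee_rot: [-1.572, -0.001, 1.397]
wrist_force: [2.3, -0.0, -2.7]
width: 0.0421
{'tool_pos': array([ 0.5392, -0.063 ,  0.1473]), 'ee_rot': array([-1.5723e+00, -6.0000e-04,  1.3975e+00]), 'wrist_force': array([ 2.2935, -0.0193, -2.7415]), 'wrist_torque': array([ 0.1377, -0.7157,  0.0226]), 'joint_positions': array([-2.2120e-01,  8.8900e-02,  1.4844e+00,  7.0000e-04,  1.5669e+00,
       -1.6186e+00])}
```

```bash
python3 -m handwheel '[{"delta_pos":[0,0.1,0],"yaw":0.14},{"delta_pos":[0,0.2,0],"yaw":0.28},{"delta_pos":[0,0.3,0],"yaw":0.42},{"delta_pos":[0,0.4,0],"yaw":0.56},{"delta_pos":[0,0.5,0],"yaw":0.7}]'
python3 - <<'E'
from h import *
o=robot.get_obs();print({k:o[k].round(4) for k in('tool_pos','ee_rot','wrist_force','wrist_torque','joint_positions')})
for n in('scene','side','wrist'): s=snap(n,n+'7')
a=cv2.imread('pics/scene7.png')[110:240,290:420];b=cv2.imread('pics/side7.png')[125:255,285:415]
cv2.imwrite('pics/c13.png',cv2.resize(np.hstack([a,b]),None,fx=3,fy=3,interpolation=cv2.INTER_CUBIC))
E
```

```text
time: 8.5
tool_pos: [0.5395, -0.0626, 0.1469]
ee_rot: [-1.572, -0.003, 0.695]
wrist_force: [2.9, 1.0, -2.1]
width: 0.0422
{'tool_pos': array([ 0.5395, -0.0626,  0.1469]), 'ee_rot': array([-1.5715, -0.0025,  0.6952]), 'wrist_force': array([ 2.8733,  1.0075, -2.0997]), 'wrist_torque': array([ 0.2109, -0.8161,  0.0985]), 'joint_positions': array([-0.221 ,  0.0891,  1.485 ,  0.0016,  1.5654, -0.9162])}
```

View pics/c13.png

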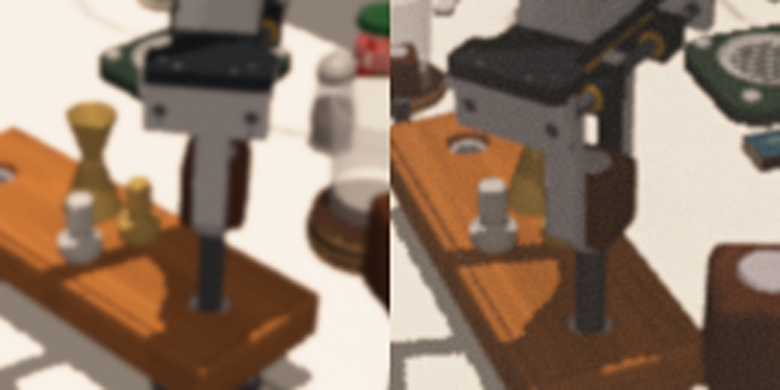

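View pics/wrist7.png

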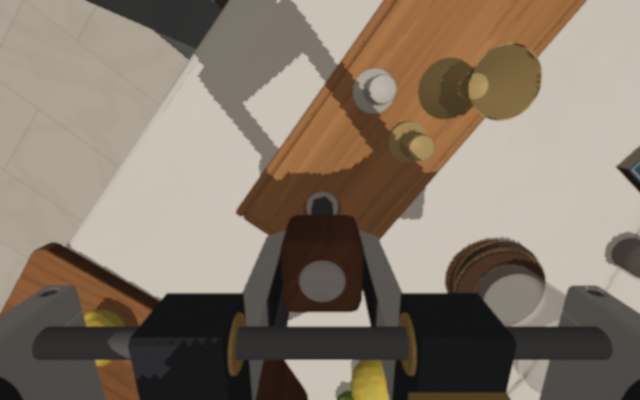

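```bash
python3 -m handwheel '[{"delta_pos":[0,0.1,0],"yaw":0.14},{"delta_pos":[0,0.2,0],"yaw":0.28},{"delta_pos":[0,0.3,0],"yaw":0.42},{"delta_pos":[0,0.3,0],"yaw":0.56},{"delta_pos":[0,0.4,0],"yaw":0.7},{"delta_pos":[0,0.5,0],"yaw":0.84},{"delta_pos":[0,0.6,0],"yaw":0.98},{"delta_pos":[0,0.7,0],"yaw":1.12}]'
python3 - <<'E'
from h import *
o=robot.get_obs();print({k:o[k].round(4) for k in('ee_rot','wrist_force','wrist_torque','joint_positions')})
E
python3 -m handwheel '[{"delta_pos":[0,0.1,0],"yaw":0.14},{"delta_pos":[0,0.2,0],"yaw":0.28},{"delta_pos":[0,0.3,0],"yaw":0.42},{"delta_pos":[0,0.4,0],"yaw":0.56},{"delta_pos":[0,0.5,0],"yaw":0.7}]'
python3 - <<'E'
from h import *
o=robot.get_obs();print({k:o[k].round(4) for k in('ee_rot','wrist_force','wrist_torque','joint_positions')})
E
```

```text
time: 9.45
tool_pos: [0.5401, -0.0628, 0.1462]
ee_rot: [-1.569, -0.003, -0.423]
wrist_force: [5.8, 0.8, -4.2]
width: 0.0419
{'ee_rot': array([-1.5687, -0.0032, -0.4235]), 'wrist_force': array([ 5.7925,  0.8499, -4.152 ]), 'wrist_torque': array([ 0.2687, -1.3323,  0.0671]), 'joint_positions': array([-2.2100e-01,  8.9600e-02,  1.4858e+00,  1.4000e-03,  1.5627e+00,
        2.0250e-01])}
time: 9.95
tool_pos: [0.5402, -0.0631, 0.1458]
ee_rot: [-1.567, -0.002, -1.124]
wrist_force: [5.4, 0.2, -3.3]
width: 0.0421
{'ee_rot': array([-1.5672, -0.0019, -1.1236]), 'wrist_force': array([ 5.4428,  0.2275, -3.2917]), 'wrist_torque': array([ 0.1309, -1.2727,  0.1272]), 'joint_positions': array([-2.2110e-01,  8.9800e-02,  1.4864e+00,  8.0000e-04,  1.5614e+00,
        9.0250e-01])}
```

```bash
cat > st.py <<'E'
from h import *
o=robot.get_obs();print({k:o[k].round(3) for k in('ee_rot','wrist_torque')},o['joint_positions'][5].round(3))
E
for i in 1; do python3 -m handwheel '[{"delta_pos":[0,0,0],"yaw":0.14},{"delta_pos":[0,0.1,0],"yaw":0.28}]'; python3 st.py; done
python3 -m handwheel '[{"delta_pos":[0,0,0],"yaw":0.1},{"delta_pos":[0,0.1,0],"yaw":0.2}]'; python3 st.py
```

```text
time: 10.15
tool_pos: [0.5401, -0.0633, 0.1456]
ee_rot: [-1.567, -0.001, -1.404]
wrist_force: [4.6, 0.7, -4.4]
width: 0.0416
{'ee_rot': array([-1.567e+00, -1.000e-03, -1.404e+00]), 'wrist_torque': array([ 0.091, -1.258,  0.117])} 1.182
time: 10.35
tool_pos: [0.5401, -0.0633, 0.1455]
ee_rot: [-1.567, -0.0, -1.602]
wrist_force: [4.3, -0.0, -4.2]
width: 0.0417
{'ee_rot': array([-1.567, -0.   , -1.602]), 'wrist_torque': array([ 0.106, -1.268,  0.116])} 1.381
```

```bash
python3 -m handwheel '[{"delta_pos":[0,0,0],"yaw":0.1},{"delta_pos":[0,0.1,0],"yaw":0.2}]'; python3 st.py
```

```text
time: 10.55
tool_pos: [0.5401, -0.0633, 0.1454]
ee_rot: [-1.567, 0.0, -1.802]
wrist_force: [3.6, -0.4, -3.2]
width: 0.0418
{'ee_rot': array([-1.567,  0.   , -1.802]), 'wrist_torque': array([ 0.112, -1.253,  0.149])} 1.581
```

```bash
python3 -m handwheel '[{"delta_pos":[0,0,0],"yaw":0.1},{"delta_pos":[0,0.1,0],"yaw":0.2}]'; python3 st.py
python3 -m handwheel '[{"delta_pos":[0,0,0],"yaw":0.1},{"delta_pos":[0,0,0],"yaw":0.15}]'; python3 st.py
```

```text
time: 10.75
tool_pos: [0.5401, -0.0634, 0.1455]
ee_rot: [-1.567, 0.001, -2.002]
wrist_force: [5.0, 0.2, -2.4]
width: 0.0417
{'ee_rot': array([-1.567e+00,  1.000e-03, -2.002e+00]), 'wrist_torque': array([ 0.063, -1.143,  0.239])} 1.78
time: 10.95
tool_pos: [0.5401, -0.0634, 0.1455]
ee_rot: [-1.567, 0.001, -2.151]
wrist_force: [4.5, -0.5, -3.8]
width: 0.042
{'ee_rot': array([-1.567e+00,  1.000e-03, -2.151e+00]), 'wrist_torque': array([ 0.043, -1.155,  0.189])} 1.929
```

```bash
python3 -m handwheel '[{"delta_pos":[0,0,0],"yaw":0.1},{"delta_pos":[0,0,0],"yaw":0.1}]'; python3 st.py
python3 - <<'E'
from h import *
s=snap('wrist','wrist8'); crop('wrist8',220,160,420,360,3,'c14'); crop('wrist7',220,160,420,360,3,'c15')
a=cv2.imread('pics/c14.png');b=cv2.imread('pics/c15.png');cv2.imwrite('pics/c16.png',cv2.resize(np.hstack([b,a]),(800,400)))
E
```

```text
time: 11.15
tool_pos: [0.54, -0.0635, 0.1455]
ee_rot: [-1.568, 0.002, -2.249]
wrist_force: [5.0, -0.5, -2.4]
width: 0.042
{'ee_rot': array([-1.568e+00,  2.000e-03, -2.249e+00]), 'wrist_torque': array([ 0.025, -1.374, -0.035])} 2.028
```

View pics/c16.png

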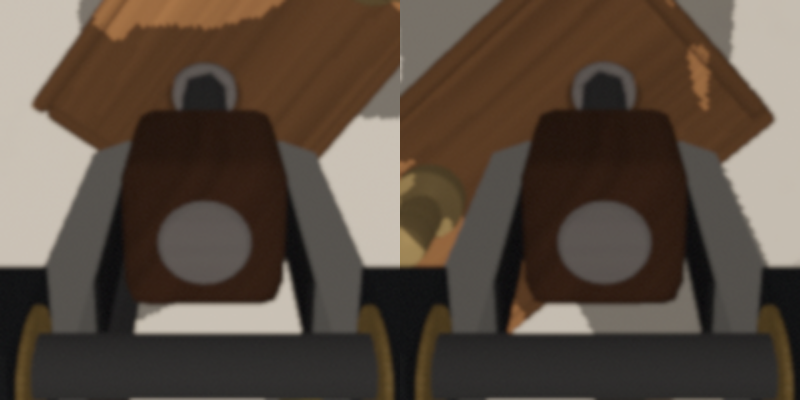

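```bash
python3 -m handwheel '[{"delta_pos":[0,0,0],"yaw":0.1},{"delta_pos":[0,0,0],"yaw":0.15}]'; python3 st.py;  python3 -m handwheel '[{"delta_pos":[0,0,0],"yaw":0.1},{"delta_pos":[0,0,0],"yaw":0.15}]'; python3 st.py
```

```text
time: 11.4
tool_pos: [0.5398, -0.0636, 0.1456]
ee_rot: [-1.568, 0.002, -2.401]
wrist_force: [5.2, -0.2, -2.3]
width: 0.0416
{'ee_rot': array([-1.568e+00,  2.000e-03, -2.401e+00]), 'wrist_torque': array([-0.067, -1.182,  0.012])} 2.179
time: 11.6
tool_pos: [0.5394, -0.0638, 0.1456]
ee_rot: [-1.568, 0.001, -2.551]
wrist_force: [4.9, -1.1, -2.0]
width: 0.0418
{'ee_rot': array([-1.568e+00,  1.000e-03, -2.551e+00]), 'wrist_torque': array([-0.175, -1.056, -0.002])} 2.329
```

Run:
```python
from h import *
for n in('scene','side','wrist'): s=snap(n,n+'9')
crop('wrist9',220,120,420,320,2,'t'); a=cv2.imread('pics/t.png')
b=cv2.imread('pics/scene9.png')[110:243,290:423];c=cv2.imread('pics/side9.png')[125:258,285:418]
r=lambda i:cv2.resize(i,(400,400),interpolation=cv2.INTER_CUBIC)
cv2.imwrite('pics/c17.png',np.hstack([r(b),r(c)])); cv2.imwrite('pics/c18.png',a)
```

```text
(no output)
```

View pics/c17.png

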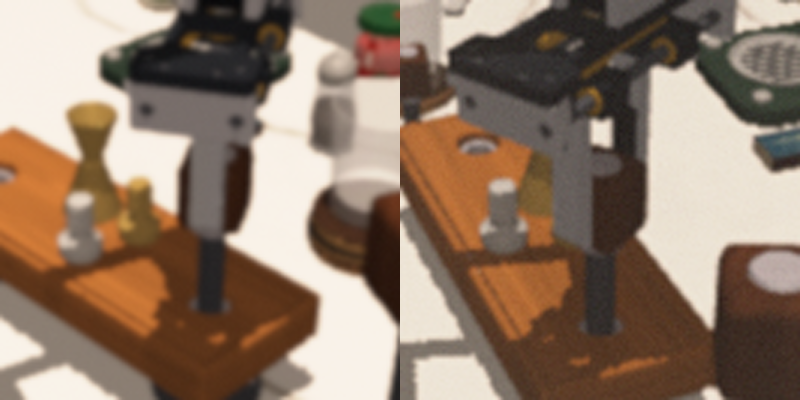

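View pics/c18.png

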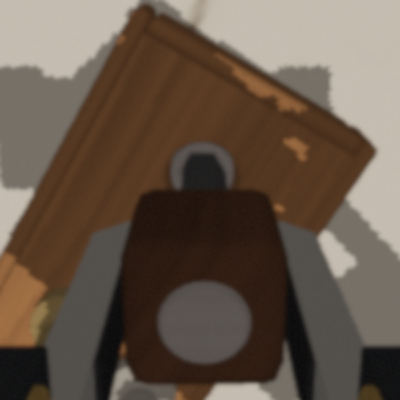

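```bash
python3 -m handwheel '[{"delta_pos":[0,0,0],"yaw":0.1},{"delta_pos":[0,0,0],"yaw":0.17}]'; python3 st.py;  python3 -m handwheel '[{"delta_pos":[0,0,0],"yaw":0},{"delta_pos":[0,0,0],"yaw":0}]'; python3 st.py
python3 - <<'E'
from h import *
for n in('scene','side','wrist'): s=snap(n,n+'10')
crop('wrist10',220,120,420,320,2,'c19')
E
```

```text
time: 11.95
tool_pos: [0.5397, -0.0636, 0.1456]
ee_rot: [-1.569, 0.002, -2.723]
wrist_force: [5.7, -1.7, -2.0]
width: 0.0419
{'ee_rot': array([-1.569e+00,  2.000e-03, -2.723e+00]), 'wrist_torque': array([-0.162, -1.461,  0.042])} 2.501
time: 12.15
tool_pos: [0.5396, -0.0635, 0.1455]
ee_rot: [-1.569, 0.002, -2.719]
wrist_force: [5.1, -1.2, -2.3]
width: 0.0419
{'ee_rot': array([-1.569e+00,  2.000e-03, -2.719e+00]), 'wrist_torque': array([-0.126, -1.385,  0.046])} 2.498
```

View pics/c19.png

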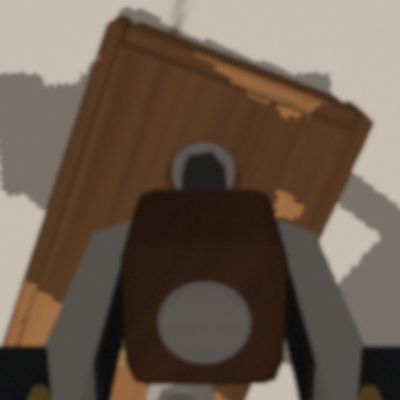

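```bash
python3 -m handwheel '[{"delta_pos":[0,0,0],"yaw":0},{"delta_pos":[0,0,0],"yaw":0},{"delta_pos":[0,0,0],"yaw":0},{"delta_pos":[0,0,0],"yaw":0},{"delta_pos":[0,0,0],"yaw":0}]' 0
python3 - <<'E'
from h import *
for n in('scene','side','wrist'): s=snap(n,n+'11')
crop('wrist11',220,120,420,320,3,'t'); a=cv2.imread('pics/t.png')
b=cv2.imread('pics/scene11.png')[110:243,290:423];c=cv2.imread('pics/side11.png')[125:258,285:418]
r=lambda i:cv2.resize(i,(400,400),interpolation=cv2.INTER_CUBIC)
cv2.imwrite('pics/c20.png',np.hstack([r(a),r(b)]))
E
python3 st.py
```

```text
time: 12.8
tool_pos: [0.5383, -0.0631, 0.1449]
ee_rot: [-1.571, -0.001, -2.723]
wrist_force: [-0.7, 0.1, 0.8]
width: 0.0784
{'ee_rot': array([-1.571, -0.   , -2.723]), 'wrist_torque': array([ 0.118,  0.017, -0.076])} 2.501
```

View pics/c20.png

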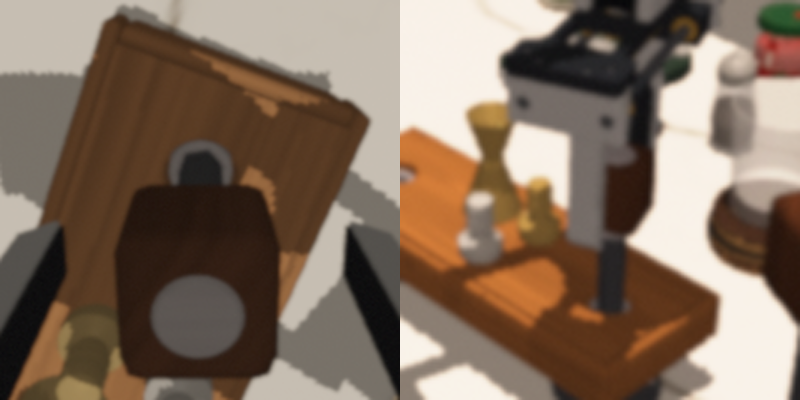

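```bash
python3 -m handwheel '[{"delta_pos":[-1.4,0,0.6],"yaw":0},{"delta_pos":[-1.4,0,0.6],"yaw":-0.14},{"delta_pos":[-1.4,0,0.6],"yaw":-0.28},{"delta_pos":[-1.4,0,0.6],"yaw":-0.42},{"delta_pos":[-1.4,0,0.6],"yaw":-0.56},{"delta_pos":[-1.4,0,0.6],"yaw":-0.7},{"delta_pos":[-1.4,0,0.6],"yaw":-0.84},{"delta_pos":[-1.4,0,0.6],"yaw":-0.98},{"delta_pos":[-1.4,0,0.6],"yaw":-1.12},{"delta_pos":[-1.4,0,0.6],"yaw":-1.26},{"delta_pos":[-1.4,0,0.6],"yaw":-1.4},{"delta_pos":[-1.4,0,0.6],"yaw":-1.54}]'
python3 st.py
python3 -m handwheel '[{"delta_pos":[0,0,0],"yaw":-0.03},{"delta_pos":[0,0,0],"yaw":-0.03},{"delta_pos":[0,0,0],"yaw":-0.03},{"delta_pos":[0,0,0],"yaw":-0.03}]'
python3 st.py
python3 - <<'E'
from h import *
s=snap('wrist','wrist12'); crop('wrist12',200,120,440,320,2.5,'c21')
E
```

```text
time: 14.15
tool_pos: [0.5403, -0.0632, 0.145]
ee_rot: [-1.571, -0.0, -1.177]
wrist_force: [0.9, 0.3, -0.3]
width: 0.0938
{'ee_rot': array([-1.571, -0.   , -1.177]), 'wrist_torque': array([0.035, 0.134, 0.045])} 0.957
time: 14.55
tool_pos: [0.5402, -0.0632, 0.145]
ee_rot: [-1.571, -0.0, -1.154]
wrist_force: [-0.3, 0.8, 0.6]
width: 0.094
{'ee_rot': array([-1.571, -0.   , -1.154]), 'wrist_torque': array([0.091, 0.106, 0.016])} 0.934
```

View pics/c21.png

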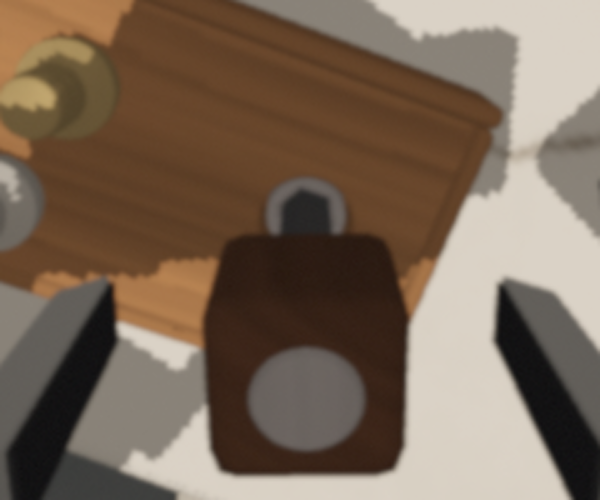

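```bash
python3 -m handwheel '[{"delta_pos":[0,0,0],"yaw":0},{"delta_pos":[0,0,0],"yaw":0},{"delta_pos":[0,0,0],"yaw":0},{"delta_pos":[0,0,0],"yaw":0},{"delta_pos":[0,0,0],"yaw":0},{"delta_pos":[0,0,0],"yaw":0},{"delta_pos":[0,0,0],"yaw":0}]' 255
python3 st.py
python3 -m handwheel '[{"delta_pos":[0,0,0],"yaw":0.07},{"delta_pos":[0,0,0],"yaw":0.1}]'; python3 st.py
python3 -m handwheel '[{"delta_pos":[0,0,0],"yaw":0.07},{"delta_pos":[0,0,0],"yaw":0.1}]'; python3 st.py
```

```text
time: 15.3
tool_pos: [0.5402, -0.0632, 0.145]
ee_rot: [-1.571, -0.0, -1.153]
wrist_force: [0.3, -0.9, -0.5]
width: 0.0416
{'ee_rot': array([-1.571, -0.   , -1.153]), 'wrist_torque': array([-0.109,  0.04 , -0.03 ])} 0.932
time: 15.5
tool_pos: [0.5402, -0.0632, 0.145]
ee_rot: [-1.571, -0.0, -1.254]
wrist_force: [0.2, -0.7, 0.1]
width: 0.0418
{'ee_rot': array([-1.571, -0.   , -1.254]), 'wrist_torque': array([-0.002,  0.123,  0.116])} 1.034
time: 15.7
tool_pos: [0.5402, -0.0632, 0.145]
ee_rot: [-1.571, -0.0, -1.354]
wrist_force: [-0.5, -0.7, 0.2]
width: 0.0416
{'ee_rot': array([-1.571, -0.   , -1.354]), 'wrist_torque': array([0.029, 0.072, 0.256])} 1.133
```

```bash
python3 -m handwheel '[{"delta_pos":[0,0,0],"yaw":0.05}]'; python3 st.py
python3 -m handwheel '[{"delta_pos":[0,0,0],"yaw":0.05}]'; python3 st.py
python3 -m handwheel '[{"delta_pos":[0,0,0],"yaw":0},{"delta_pos":[0,0,0],"yaw":0}]'; python3 st.py
python3 - <<'E'
from h import *
s=snap('wrist','wrist13'); crop('wrist13',200,120,440,320,2.5,'c22')
E
```

```text
time: 15.8
tool_pos: [0.5402, -0.0632, 0.145]
ee_rot: [-1.571, -0.0, -1.403]
wrist_force: [-1.4, -0.0, -0.1]
width: 0.0418
{'ee_rot': array([-1.571, -0.   , -1.403]), 'wrist_torque': array([-0.045,  0.056,  0.294])} 1.183
time: 15.9
tool_pos: [0.5402, -0.0632, 0.145]
ee_rot: [-1.571, -0.0, -1.454]
wrist_force: [-0.4, 0.1, 0.1]
width: 0.042
{'ee_rot': array([-1.571, -0.   , -1.454]), 'wrist_torque': array([0.096, 0.031, 0.276])} 1.233
time: 16.1
tool_pos: [0.5402, -0.0632, 0.145]
ee_rot: [-1.571, -0.0, -1.452]
wrist_force: [0.5, 0.2, 0.1]
width: 0.0423
{'ee_rot': array([-1.571, -0.   , -1.452]), 'wrist_torque': array([0.048, 0.086, 0.066])} 1.231
```

View pics/c22.png

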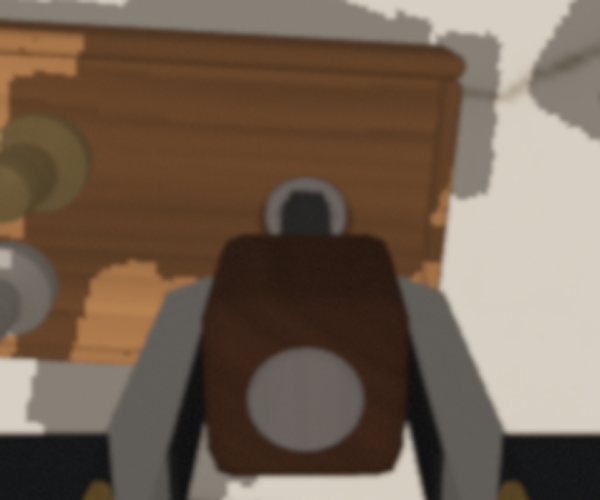

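```bash
python3 -m handwheel '[{"delta_pos":[0,0,0],"yaw":0.05}]' >/dev/null; python3 st.py
python3 -m handwheel '[{"delta_pos":[0,0,0],"yaw":0.05}]'>/dev/null; python3 st.py
python3 -m handwheel '[{"delta_pos":[0,0,0],"yaw":0.05}]'>/dev/null; python3 st.py
python3 -m handwheel '[{"delta_pos":[0,0,0],"yaw":0.05}]'>/dev/null; python3 st.py
```

```text
{'ee_rot': array([-1.571, -0.   , -1.503]), 'wrist_torque': array([0.016, 0.084, 0.152])} 1.282
{'ee_rot': array([-1.571, -0.   , -1.554]), 'wrist_torque': array([-0.009,  0.053,  0.235])} 1.333
{'ee_rot': array([-1.571, -0.   , -1.604]), 'wrist_torque': array([0.067, 0.077, 0.265])} 1.383
{'ee_rot': array([-1.571, -0.   , -1.654]), 'wrist_torque': array([0.029, 0.063, 0.188])} 1.433
```

```bash
python3 -m handwheel '[{"delta_pos":[0,0,0],"yaw":0}]'; python3 st.py
python3 - <<'E'
from h import *
for n in('scene','side','wrist'): s=snap(n,n+'14')
crop('wrist14',200,120,440,320,2.5,'c23')
a=[cv2.resize(cv2.imread('pics/wrist%d.png'%i)[180:240,290:350],(390,390),interpolation=cv2.INTER_CUBIC) for i in(12,14)]
cv2.imwrite('pics/c24.png',np.hstack(a))
E
```

```text
time: 16.65
tool_pos: [0.5402, -0.0632, 0.145]
ee_rot: [-1.571, -0.0, -1.652]
wrist_force: [0.3, -0.1, -0.8]
width: 0.0422
{'ee_rot': array([-1.571, -0.   , -1.652]), 'wrist_torque': array([0.091, 0.027, 0.019])} 1.432
```

View pics/c23.png

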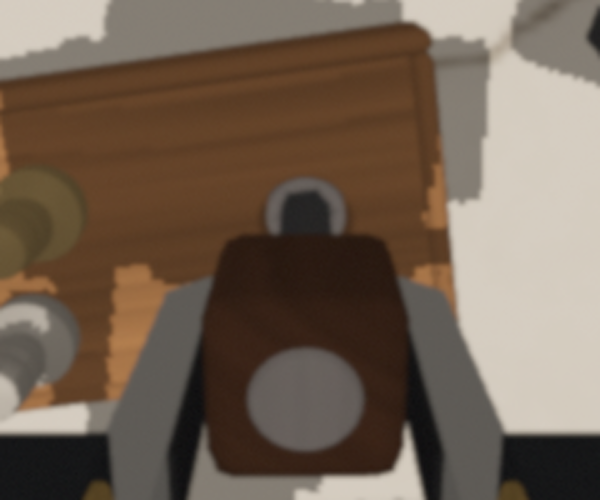

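View pics/c24.png

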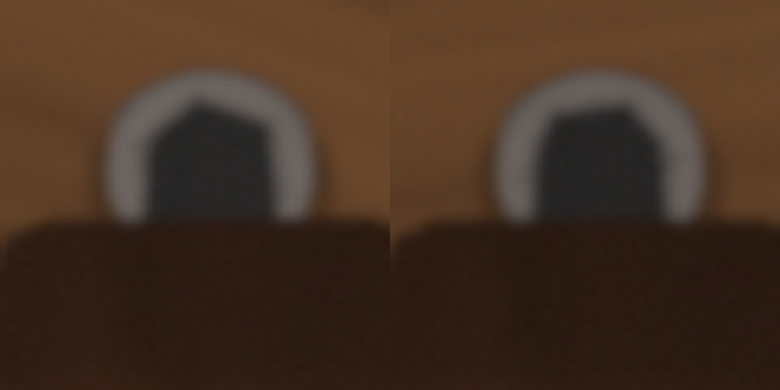

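Run:
```python
from h import *
a=[cv2.resize(cv2.imread('pics/wrist%d.png'%i)[180:240,290:350],(260,260),interpolation=cv2.INTER_CUBIC) for i in(7,8,9,10,13,14)]
cv2.imwrite('pics/c25.png',np.vstack([np.hstack(a[:3]),np.hstack(a[3:])]))
```

```text
(no output)
```

View pics/c25.png

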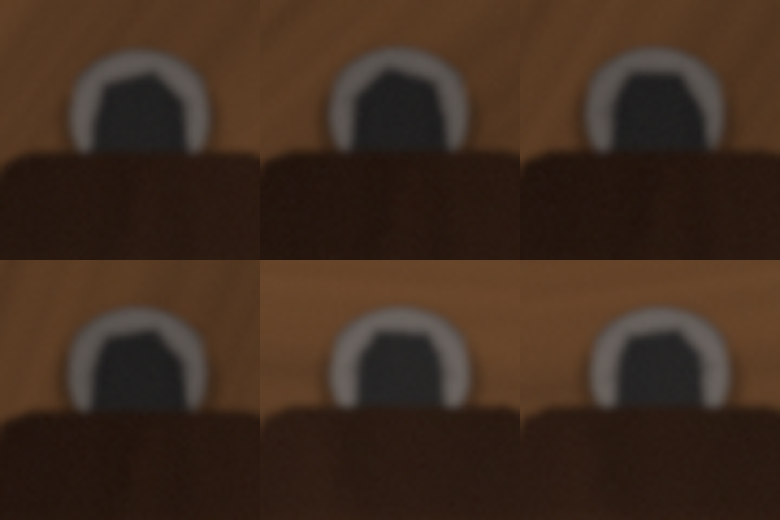

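```bash
python3 -m handwheel '[{"delta_pos":[0,0,0],"yaw":0},{"delta_pos":[0,0,0],"yaw":0},{"delta_pos":[0,0,0],"yaw":0},{"delta_pos":[0,0,0],"yaw":0},{"delta_pos":[0,0,0],"yaw":0},{"delta_pos":[0,0,0],"yaw":0},{"delta_pos":[0,0,0],"yaw":0},{"delta_pos":[0,-40,0],"yaw":0},{"delta_pos":[0,-80,0],"yaw":0},{"delta_pos":[0,-110,0],"yaw":0},{"delta_pos":[0,-110,0],"yaw":0},{"delta_pos":[0,-110,0],"yaw":0}]' 0
python3 - <<'E'
from h import *
for n in('scene','side','wrist'): s=snap(n,n+'15')
b=cv2.imread('pics/scene15.png')[110:243,290:423];c=cv2.imread('pics/side15.png')[125:258,285:418]
r=lambda i:cv2.resize(i,(400,400),interpolation=cv2.INTER_CUBIC)
cv2.imwrite('pics/c26.png',np.hstack([r(b),r(c)]))
E
```

```text
time: 18.0
tool_pos: [0.5404, -0.0632, 0.2554]
ee_rot: [-1.569, -0.0, -1.653]
wrist_force: [-0.2, 0.9, -0.3]
width: 0.094
```

View pics/c26.png

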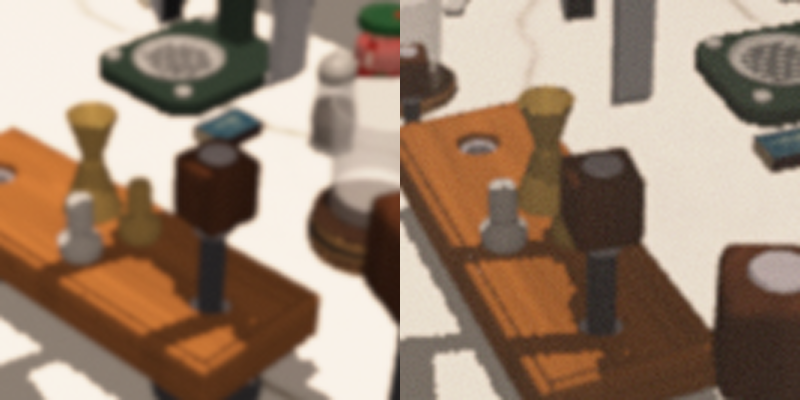

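View pics/wrist15.png

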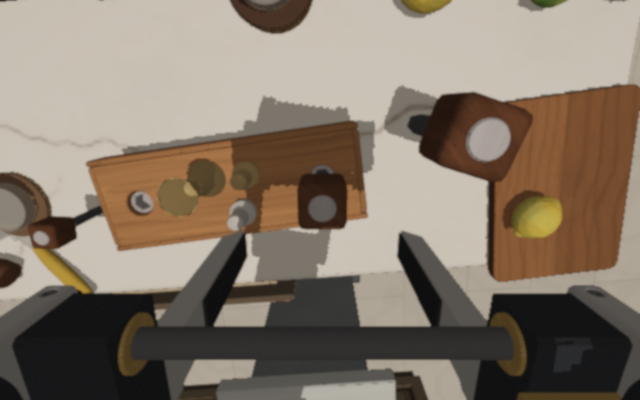

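Run:
```python
from h import *
sc,si,w=load('scene15'),load('side15'),load('wrist15')
k=133/400
a=(290+218*k,110+154*k); b=(285+(603-400)*k,125+165*k); c=(322,208)
print(tri(sc,a,si,b),tri(w,c,sc,a),tri(w,c,si,b))
im=cv2.imread('pics/wrist15.png')
cv2.imwrite('pics/c27.png',cv2.resize(im[150:240,280:370],(720,720),interpolation=cv2.INTER_CUBIC)[:600])
m=((im[...,2]<75)&(im[...,0]<60)).astype(np.uint8);m[:170]=0;m[235:]=0;m[:,:290]=0;m[:,355:]=0
ct=max(cv2.findContours(m,0,1)[0],key=cv2.contourArea)
P=np.array([onz(w,*p[0],.186)[:2] for p in ct]);print(cv2.minAreaRect((P*1e4).astype(np.float32)))
```

```text
(array([ 0.53974599, -0.06502521,  0.18638571]), np.float64(0.0015823039738517405)) (array([ 0.54047162, -0.06294726,  0.18636152]), np.float64(0.001692044019136004)) (array([ 0.53988521, -0.06260518,  0.18426238]), np.float64(0.0014940339700868605))
((5468.794921875, -626.588134765625), (390.4954833984375, 498.3045654296875), 85.11360168457031)
```

View pics/c27.png

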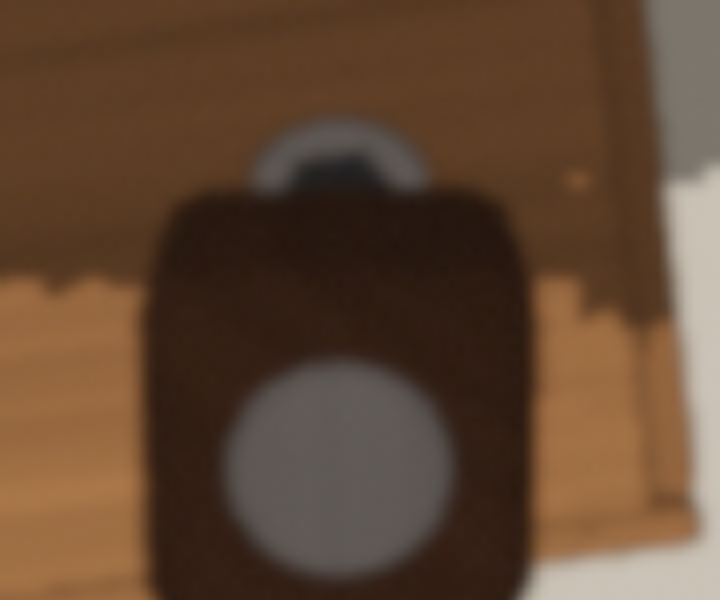

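The key is seated: its cap is at z≈0.186, the same height it had in the tight bolt. Comparing the wrist views, the bolt has stopped turning, but I drove on and the key is forced past the flats, about 25° off the socket's hexagon. I'll regrasp, turn it clockwise to the next matching angle, snug the bolt and stop there.

```bash
python3 -m handwheel '[{"delta_pos":[0,40,0],"yaw":0},{"delta_pos":[0,80,0],"yaw":0},{"delta_pos":[0,105,0],"yaw":0},{"delta_pos":[0,110,0],"yaw":0},{"delta_pos":[0,110,0],"yaw":0}]'
python3 -m handwheel '[{"delta_pos":[0,0,0],"yaw":0},{"delta_pos":[0,0,0],"yaw":0},{"delta_pos":[0,0,0],"yaw":0},{"delta_pos":[0,0,0],"yaw":0},{"delta_pos":[0,0,0],"yaw":0},{"delta_pos":[0,0,0],"yaw":0},{"delta_pos":[0,0,0],"yaw":0}]' 255
python3 st.py
for i in 1; do
python3 -m handwheel '[{"delta_pos":[0,0,0],"yaw":0.05},{"delta_pos":[0,0,0],"yaw":0.1}]'>/dev/null; python3 st.py
python3 -m handwheel '[{"delta_pos":[0,0,0],"yaw":0.05},{"delta_pos":[0,0,0],"yaw":0.1}]'>/dev/null; python3 st.py
python3 -m handwheel '[{"delta_pos":[0,0,0],"yaw":0.05},{"delta_pos":[0,0,0],"yaw":0.1}]'>/dev/null; python3 st.py
python3 -m handwheel '[{"delta_pos":[0,0,0],"yaw":0.05},{"delta_pos":[0,0,0],"yaw":0.1}]'>/dev/null; python3 st.py
done
python3 - <<'E'
from h import *
s=snap('wrist','wrist16')
a=[cv2.resize(cv2.imread('pics/wrist%d.png'%i)[180:240,290:350],(390,390),interpolation=cv2.INTER_CUBIC) for i in(14,16)]
cv2.imwrite('pics/c28.png',np.hstack(a))
E
```

```text
time: 18.65
tool_pos: [0.5391, -0.0629, 0.1431]
ee_rot: [-1.575, 0.001, -1.653]
wrist_force: [0.1, 0.6, 1.0]
width: 0.0941
time: 19.35
tool_pos: [0.5402, -0.0632, 0.145]
ee_rot: [-1.571, -0.0, -1.653]
wrist_force: [-0.6, 0.1, 0.9]
width: 0.042
{'ee_rot': array([-1.571, -0.   , -1.653]), 'wrist_torque': array([0.001, 0.149, 0.021])} 1.432
{'ee_rot': array([-1.571, -0.   , -1.755]), 'wrist_torque': array([0.071, 0.065, 0.041])} 1.534
{'ee_rot': array([-1.571, -0.   , -1.855]), 'wrist_torque': array([ 0.045,  0.12 , -0.067])} 1.634
{'ee_rot': array([-1.571,  0.   , -1.955]), 'wrist_torque': array([0.126, 0.115, 0.01 ])} 1.734
{'ee_rot': array([-1.571,  0.   , -2.055]), 'wrist_torque': array([ 0.135,  0.091, -0.021])} 1.834
```

View pics/c28.png

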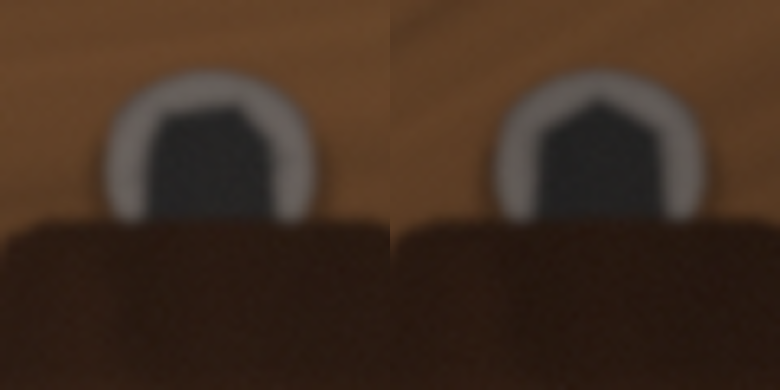

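```bash
python3 -m handwheel '[{"delta_pos":[0,0,0],"yaw":0.05},{"delta_pos":[0,0,0],"yaw":0.1}]'>/dev/null; python3 st.py
python3 -m handwheel '[{"delta_pos":[0,0,0],"yaw":0.05}]'>/dev/null; python3 st.py
python3 -m handwheel '[{"delta_pos":[0,0,0],"yaw":0.04}]'>/dev/null; python3 st.py
python3 -m handwheel '[{"delta_pos":[0,0,0],"yaw":0}]'>/dev/null; python3 st.py
```

```text
{'ee_rot': array([-1.571,  0.   , -2.154]), 'wrist_torque': array([0.111, 0.032, 0.016])} 1.933
{'ee_rot': array([-1.571,  0.   , -2.204]), 'wrist_torque': array([0.076, 0.103, 0.014])} 1.983
{'ee_rot': array([-1.571,  0.   , -2.244]), 'wrist_torque': array([0.114, 0.117, 0.017])} 2.023
{'ee_rot': array([-1.571,  0.   , -2.242]), 'wrist_torque': array([ 0.097,  0.039, -0.029])} 2.022
```

```bash
python3 -m handwheel '[{"delta_pos":[0,0,0],"yaw":0.05}]'>/dev/null; python3 st.py
python3 -m handwheel '[{"delta_pos":[0,0,0],"yaw":0.04}]'>/dev/null; python3 st.py
```

```text
{'ee_rot': array([-1.571,  0.   , -2.292]), 'wrist_torque': array([0.128, 0.11 , 0.009])} 2.072
{'ee_rot': array([-1.571,  0.   , -2.333]), 'wrist_torque': array([0.115, 0.069, 0.188])} 2.112
```

```bash
python3 -m handwheel '[{"delta_pos":[0,0,0],"yaw":0.04}]'>/dev/null; python3 st.py
python3 - <<'E'
from h import *
s=snap('wrist','wrist17')
a=[cv2.resize(cv2.imread('pics/wrist%d.png'%i)[180:240,290:350],(390,390),interpolation=cv2.INTER_CUBIC) for i in(16,17)]
cv2.imwrite('pics/c29.png',np.hstack(a))
E
```

```text
{'ee_rot': array([-1.571,  0.   , -2.372]), 'wrist_torque': array([0.069, 0.077, 0.261])} 2.152
```

View pics/c29.png

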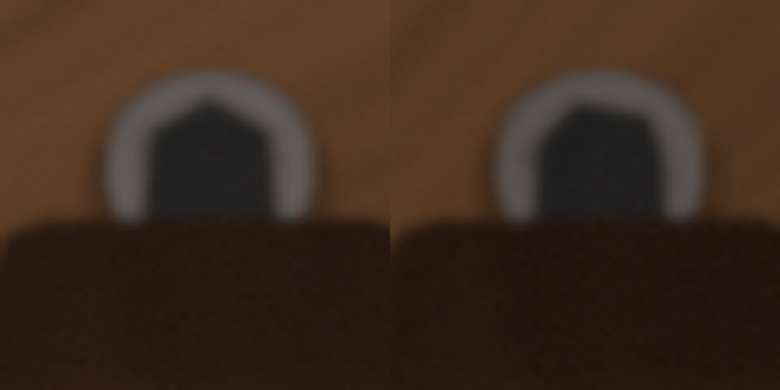

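The resistance jumped from 0 to 0.26 N m, about twice the bolt's running torque, within 0.08 rad. The socket hexagon stayed still, so this is the hard stop. I'll back the key off slightly inside its play, release it and retreat.

```bash
python3 -m handwheel '[{"delta_pos":[0,0,0],"yaw":-0.07},{"delta_pos":[0,0,0],"yaw":-0.14},{"delta_pos":[0,0,0],"yaw":-0.14}]'; python3 st.py
python3 -m handwheel '[{"delta_pos":[0,0,0],"yaw":0},{"delta_pos":[0,0,0],"yaw":0},{"delta_pos":[0,0,0],"yaw":0},{"delta_pos":[0,0,0],"yaw":0},{"delta_pos":[0,0,0],"yaw":0},{"delta_pos":[0,0,0],"yaw":0},{"delta_pos":[0,0,0],"yaw":0},{"delta_pos":[0,-40,0],"yaw":0},{"delta_pos":[0,-80,0],"yaw":0},{"delta_pos":[0,-120,0],"yaw":0},{"delta_pos":[0,-120,0],"yaw":0},{"delta_pos":[0,-120,0],"yaw":0}]' 0
python3 - <<'E'
from h import *
for n in('scene','side','wrist'): s=snap(n,n+'18')
b=cv2.imread('pics/scene18.png')[110:243,290:423];c=cv2.imread('pics/side18.png')[125:258,285:418]
r=lambda i:cv2.resize(i,(400,400),interpolation=cv2.INTER_CUBIC)
cv2.imwrite('pics/c30.png',np.hstack([r(b),r(c)]))
E
```

```text
time: 21.35
tool_pos: [0.5402, -0.0631, 0.1451]
ee_rot: [-1.571, 0.0, -2.232]
wrist_force: [-0.2, 0.3, 0.8]
width: 0.0418
{'ee_rot': array([-1.571,  0.   , -2.232]), 'wrist_torque': array([ 0.17 ,  0.137, -0.004])} 2.011
time: 22.55
tool_pos: [0.5407, -0.0633, 0.2663]
ee_rot: [-1.568, 0.001, -2.233]
wrist_force: [-0.1, -0.5, 0.1]
width: 0.0944
```

View pics/c30.png

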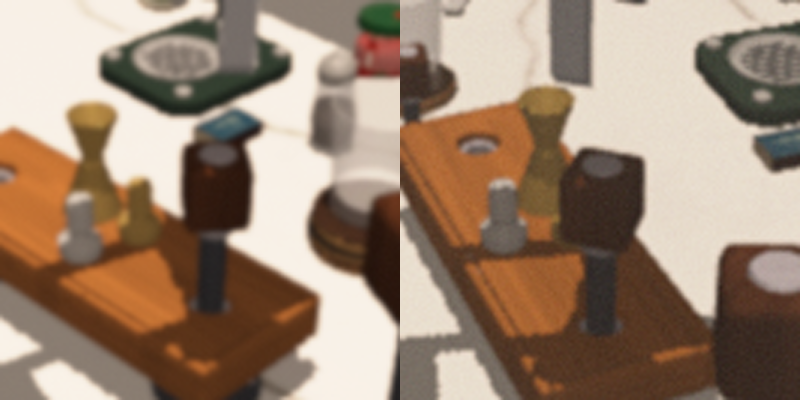

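View pics/wrist18.png

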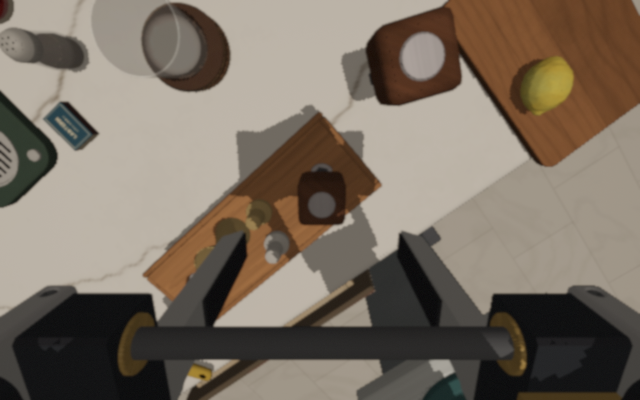

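The key stands in the right-hand socket (scene crop about (210,300)). The jigger and stoppers sit at the same pixels as before. I'm handing in.

```bash
python3 -c "
from bench import robot
print(robot.close_job())"
```

```text
the job is handed in; nothing more can be done
None
```

I moved the middle-sized hex key from the left bolt to the right-hand one, turned that bolt clockwise to its hard stop with one regrasp, and left the key standing in its socket. I handed the job in after about 22.6 s, with the gripper open and clear above the key.

**Checks that agree**
- **Hard stop:** the last clockwise turn ran free, then the torque rose to 0.26 N m within 0.08 rad. That is about twice the running torque, and the socket hexagon stayed still.
- **Amount turned:** the hexagon's change of angle fits about 3.65 rad of bolt turn, so it would have started near 2.6. That is inside the 1.7 to 2.7 you gave.
- **Key depth:** before the last snugging turn, the cap measured about 186 mm high, the same as it had in the tight bolt. I did not measure it again after the final release, but the last pictures show the key upright in the socket.
- **Jigger and stoppers:** they are at the same pixels in the scene pictures as before I started turning, and still standing.

**What went wrong**
- **Overshoot:** I missed the first rise in torque at the stop and turned on. The key was forced round inside the tight socket, once fully and once part-way, at up to about 0.29 N m.
- **Mended:** I regrasped it, turned it clockwise to the next fitting angle, snugged the bolt against the stop again, and backed the key off within its play before letting go.
- **Less certain:** the play I felt, about 14 degrees on the clockwise side, is a little more than the 10 you gave. The bolt angle comes from pictures and torque, not a direct reading.

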